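# Seat the new tip cartridge in the one clear well

### The job

Take the new tip cartridge out of its parking block and put it into the three-well dock. Two of the wells still have a broken-off end lying out of sight under the dust disc, so feel gently down each well with the cartridge until you find the clear one, then push it home there until its flange is flush on the dock, and let go. Never press on the dock with more than 20 N, and leave the other things where they are.

Things in the scene. Friction and masses are not known exactly. Their poses are not given: they have to be found in the camera images.
- cart_grip (a point): centre of the black round grip of the new tip cartridge, 20 mm in diameter and 46 mm tall (23 mm above and below this point), to be grasped from above across the diameter; the cartridge is loose, about 80 g, and stands upright in the parking block; z runs up its axis, and being round its yaw does not matter
- cartridge: the same cartridge; origin on its axis in the plane of the underside of its steel flange (26 mm wide, 4 mm thick), 27 mm below cart_grip. Below the flange: a collar 14.4 mm in diameter and 13 mm long with a bevelled lower end, then a stem 12 mm in diameter with a tapered tip, which ends 45 mm below the origin. Home when the origin lies at a well's mouth
- park: fixed grey plastic parking block, 52 x 52 mm and 62 mm tall, with one plain 18 mm bore from above in which the cartridge hangs loosely by its flange (lift it straight up by more than 50 mm); origin at the centre of its underside, z up
- dock: fixed steel foot, 66 x 146 mm, of the dock; origin at the centre of its underside, z up. Over it floats on stiff springs a grey block 48 mm (x) by 128 mm (y), its top 72 mm above the desk when unloaded. In its top three round wells in a row along y, 40 mm apart, 16 mm wide, 54 mm deep. Nothing may press on it with more than 20 N
- block (a joint): how far the dock's block is pressed down on its springs, in m: 0 unloaded, moves from about 1 N on, then about 1 mm for each 4 N (0.0048 at 20 N, the most allowed), stop at 0.006; it springs back up
- well_1 (a point): centre of the mouth of the well at the dock's +y end, in the plane of the block's top (it sinks with the block); z up. A dust disc on a weak spring (under 1 N) closes each well 8 mm under its mouth, goes down before the stem and rises again. Two wells, other ones each time, hide a broken-off end: there the stem stops on it with the flange still 15 to 27 mm above the block
- well_2 (a point): centre of the mouth of the middle well, in the plane of the block's top; z up. In the clear well the stem runs down freely until the flange is about 9 mm above the block; there two spring fingers meet the collar, and it takes a push of about 4 to 8 N (under which the block sinks too) to go the rest of the way, until the flange stops on the block's top. Its own weight does not take it home
- well_3 (a point): centre of the mouth of the well at the dock's -y end, in the plane of the block's top; z up
- flux_bottle: bystander: white flux bottle with a cone nozzle, 35 mm wide, 94 mm tall, standing; origin at the centre of its underside; to be left alone
- solder_spool: bystander: solder spool standing on its flange, 56 mm wide, 32 mm tall; origin at the centre of its underside; to be left alone
- power_adapter: bystander: black power adapter, 36 x 62 x 32 mm, lying; origin at the centre of its underside; to be left alone

How it is judged:
On the way, in this order (a step that is already met when the one before it is completed fails the run):
1. the cartridge is lifted clear of the parking block (height (world z) of cartridge above 0.112 m), for 0.1 s.
2. its stem is let down into a well of the dock (flange less than 32 mm above the mouth) (((horizontal distance between cartridge and well_1 below 0.006 m and z of cartridge in the frame of well_1 below 0.032 m) or (horizontal distance between cartridge and well_2 below 0.006 m and z of cartridge in the frame of well_2 below 0.032 m) or (horizontal distance between cartridge and well_3 below 0.006 m and z of cartridge in the frame of well_3 below 0.032 m))), for 0.1 s.
At the end, for the whole second after the job is handed in: The cartridge stands upright (within 0.06 rad) and at rest, released, in one of the dock's wells, its flange flush on the block's top (at most 2 mm above it, within 3 mm of the well's axis); this is possible only in the clear well (((horizontal distance between cartridge and well_1 below 0.003 m and z of cartridge in the frame of well_1 below 0.002 m) or (horizontal distance between cartridge and well_2 below 0.003 m and z of cartridge in the frame of well_2 below 0.002 m) or (horizontal distance between cartridge and well_3 below 0.003 m and z of cartridge in the frame of well_3 below 0.002 m)) and angle between cartridge's own z axis and vertical below 0.06 rad and linear speed of cartridge below 0.01 m/s); the robot touches nothing.
It fails at once if the dock's block is pressed down with more than 20 N (4.8 mm of its spring travel) (value of joint block above 0.0048 m).
It fails at once if the flux bottle is moved by more than 30 mm (distance of flux_bottle from where it was at the start of the episode above 0.03 m).
It fails at once if the solder spool is moved by more than 30 mm (distance of solder_spool from where it was at the start of the episode above 0.03 m).
It fails at once if the power adapter is moved by more than 30 mm (distance of power_adapter from where it was at the start of the episode above 0.03 m).
It also fails if it takes over 45 s, if anything falls off the work surface, if the arm or the gripper's body presses on something with over 40 N, if the wrist force passes 120 N, or if a joint passes its speed limit or range.

### The arm

A 7-joint arm with a two-finger parallel gripper is mounted at the origin on a cart in front of the work surface, level with it; the furniture and walls round the work are solid. World frame = base frame: x ahead of the robot, y to its left, z up, the work surface at z = 0. Lengths are in m, angles in rad, forces in N, time in s.
With the tool pointing down it reaches from about 0.4 to 0.85 m from the base axis. Payload 4.5 kg.
Tool frame: the origin (TCP) lies midway between the tips of the shut fingers; the grasp point (between the pads) lies 19 mm behind it; z points along the fingers, y is the line along which they close (so a half turn about z gives the same grasp; the last joint's range is limited). The gripper opens to 88 mm and grips with 3 to 60 N. Pads are 18 mm wide; open, the fingers measure 123 mm over their backs; the gripper's body (75 mm by 187 mm) begins 45 mm behind the grasp point.
Start: joints at [-1.151, 0.689, -0.195, 1.565, 0.157, 0.902, -0.215], TCP at [0.235, 0.579, 0.239] pointing down, gripper open.
Joint ranges: [-3.01, 3.01], [-0.46, 2.08], [-1.47, 1.51], [0.13, 2.56], [-1, 4.14], [0.04, 2.09], [-2.66, 2.66]. Speed limits (rad/s): [2.57, 2.57, 3.14, 3.14, 3.14, 3.14, 3.14].

### API

Orientations are given as a unit quaternion [x, y, z, w].
In Python, from plant import r gives the robot as it stands.
- The arm moves only by the tool carry_out, never from a script. Its argument "plan" is a list of rows, each an object with "rot": the turn, a rotation vector about the tool's x, y, z in rad, a list of three; "xyz": the shift along the tool's x, y, z in m, a list of three; "grip": the closure in counts, from 0 (fully open) to 255 (shut). In form: [{"rot": [wx, wy, wz], "xyz": [dx, dy, dz], "grip": grip}, ...]. A call has 1 to 8 rows; each row is the pose to reach, as a shift and turn from the pose commanded when the call began, along the tool's axes at that moment; what a row does not reach only later rows make up. A row lasts 1/12 s, in which the tool goes at most 41.7 mm and 7.16 degrees, less where a joint would pass 70% of its speed; a pose out of reach is approached as far as the arm can. A call with a gripper value outside its range is refused whole. The fingers move at their own pace and stop on an object; "squeeze" is the grip in N (left out, the last holds). Time passes only in rows, so rows that repeat a pose let the fingers close. It gives the time, the measured TCP pose, the force, the opening and the grip force at its end, in the units of the state.
- r.get_state(): the state, without advancing time (a new reading comes with each control period).
- r.snapshot(name): name is "scene" or "top"; returns the picture (384x512x3 uint8, red, green, blue); there is no depth.
- r.camera_params(name): a dict with "fx", "fy", "cx", "cy" (pixels), "position" and "attitude" of the camera in the world. Camera axes: x right, y down, z forward; pixel columns grow to the right and rows downward; lengths in m; the calibration is good to about 2 mm. A picture is of the moment at which its call begins. camera_params takes no time and is no camera call.
- r.finish_job(): hands the job in; it is judged then, once.
The state is a dict: "clock": time; "q": joint angles; "qd": joint speeds; "joint_torque": joint torques, N m; "tool_pos": TCP position; "eef_rot": TCP orientation; "contact_force": force on the tool from outside, world axes, zero at the start; "moment": the same for the moment, N m; "opening": opening from 0.0 (shut) to 1.0 (fully open); "finger_force": force on a finger pad.
Only numpy, scipy, OpenCV 4.12 (cv2) and the standard library are available. Lean on these libraries where they do the work, as an engineer would, in place of code of your own. Each camera call takes 0.05 s, during which the arm holds its last target. There are 200 camera calls.

## Working session

There is one attempt and no reset: what is moved stays moved. The work goes in short steps, Python scripts to look and compute and a tool call to move; the robot and the scene stay as the last step left them, time stands still between calls to the robot, and variables do not carry over. Pictures are saved under pics/ and viewed, at most 10 in all, crops included, and the job is handed in when it is done.

Besides the shell and the picture viewer there is one more tool, called after ">>>" as name([rows], argument=value, ...), one row to a line, values as JSON. carry_out: Moves the arm, as the interface text tells. Its arguments: {"type":"object","properties":{"plan":{"type":"array"},"squeeze":{"type":"number"}},"required":["plan"]}

```bash
ls; mkdir -p pics
python3 - <<'E'
from plant import r
import cv2
s=r.get_state(); print(s)
for n in("scene","top"):
    print(n,r.camera_params(n)); cv2.imwrite(f"pics/{n}0.png",r.snapshot(n)[:,:,::-1])
a=cv2.imread("pics/scene0.png")
E
```

```text
pics
{'clock': 0.0, 'q': array([-1.15120024,  0.68996439, -0.19456604,  1.56632457,  0.15731114,
        0.90249047, -0.21512747]), 'qd': array([-0.00058539, -0.00125815,  0.00034627,  0.0002065 ,  0.00168327,
       -0.00058338, -0.0005401 ]), 'joint_torque': array([ 7.65734535e-05, -5.27565050e+01, -1.26675267e+00, -1.53426987e+01,
       -5.26315137e-02,  6.61448896e-03,  1.69684099e-04]), 'tool_pos': array([0.23497374, 0.57847942, 0.23792876]), 'eef_rot': array([ 1.91654038e-01,  9.81462138e-01, -8.87406608e-04, -1.19293854e-04]), 'contact_force': array([ 0.10165784, -0.46186188,  0.02653835]), 'moment': array([ 0.00720323,  0.0472314 , -0.03814149]), 'finger_force': 0.0, 'opening': 0.9996855715474622}
scene {'fx': 398.93018699078226, 'fy': 398.93018699078226, 'cx': 250.7857309758044, 'cy': 192.16683483278848, 'position': array([ 0.23334276, -0.40237269,  0.68617014]), 'attitude': array([ 0.89570402, -0.20723989,  0.08718489, -0.38362057])}
top {'fx': 415.4773648763093, 'fy': 415.4773648763093, 'cx': 251.5012127555455, 'cy': 188.6227151028844, 'position': array([0.35298503, 0.13618926, 1.09554928]), 'attitude': array([-0.69738398,  0.71235495, -0.0583916 ,  0.05288124])}
```

View pics/scene0.png

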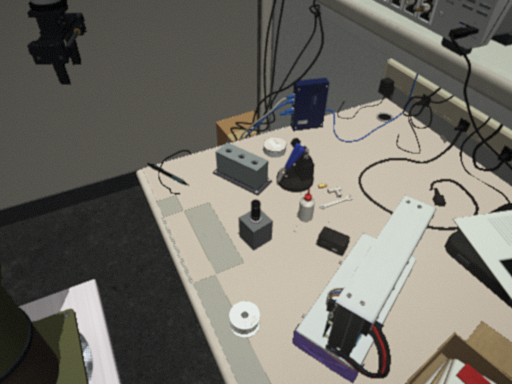

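View pics/top0.png

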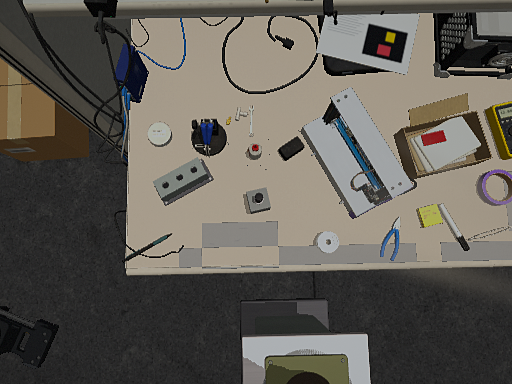

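The scene view shows the dock at (242,166), the cartridge in its block at (256,215), the flux bottle at (306,208) and the adapter at (333,240). In the top view, the dock is at (183,182) with wells near (167,188), (180,182) and (194,174), and the park is at (258,200). Next I'll zoom in.

Run:
```python
import cv2
a=cv2.imread("pics/top0.png")[150:220,145:285]
b=cv2.imread("pics/scene0.png")[135:255,205:285]
cv2.imwrite("pics/c1.png",cv2.resize(a,None,fx=5.5,fy=5.5,interpolation=cv2.INTER_CUBIC))
cv2.imwrite("pics/c2.png",cv2.resize(b,None,fx=5,fy=5,interpolation=cv2.INTER_CUBIC))
```

```text
(no output)
```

View pics/c1.png

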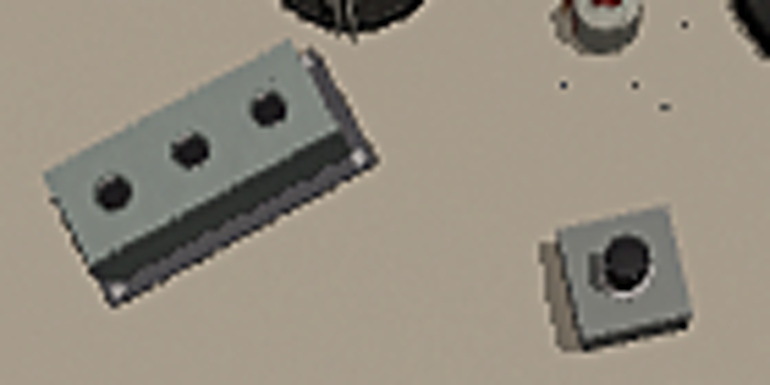

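View pics/c2.png

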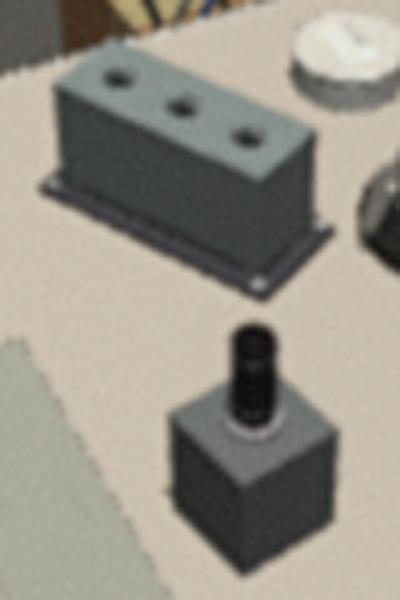

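The crops show the three wells (top crop at (113,192), (190,151) and (269,108)) and the grip top at (628,260).

```bash
cat > h.py <<'E'
import numpy as np, cv2
from scipy.spatial.transform import Rotation as R
def cast(cp,u,v,z):
    d=R.from_quat(cp["attitude"]).apply([(u-cp["cx"])/cp["fx"],(v-cp["cy"])/cp["fy"],1])
    p=cp["position"]; return p+d*(z-p[2])/d[2]
def proj(cp,P):
    c=R.from_quat(cp["attitude"]).inv().apply(np.array(P)-cp["position"])
    return c[...,0]/c[...,2]*cp["fx"]+cp["cx"], c[...,1]/c[...,2]*cp["fy"]+cp["cy"]
def blobs(img,box,thr,s=5,amin=5,amax=1e9,inv=True):
    x0,y0,x1,y1=box
    g=cv2.resize(cv2.cvtColor(img[y0:y1,x0:x1],cv2.COLOR_BGR2GRAY),None,fx=s,fy=s,interpolation=cv2.INTER_CUBIC)
    m=(g<thr if inv else g>thr).astype(np.uint8)
    n,l,st,c=cv2.connectedComponentsWithStats(m)
    return [((c[i][0]+.5)/s-.5+x0,(c[i][1]+.5)/s-.5+y0,st[i,4]/s/s,(st[i,:4]/s).round(1)) for i in range(1,n) if amin<st[i,4]/s/s<amax]
E
python3 - <<'E'
from h import *; from plant import r
t=cv2.imread("pics/top0.png"); s=cv2.imread("pics/scene0.png")
T=r.camera_params("top"); S=r.camera_params("scene")
for nm,img,cp,box,z,thr in(("topwell",t,T,(160,165,202,195),.072,80),("scwell",s,S,(222,145,262,168),.072,70),("topgrip",t,T,(247,187,272,212),.112,60),("scgrip",s,S,(248,196,264,222),.089,35)):
    for b in blobs(img,box,thr): print(nm,np.round(b[0],2),np.round(b[1],2),b[2],b[3],cast(cp,b[0],b[1],z).round(4))
# park / dock top outlines
for nm,img,cp,box,z,lo,hi in(("dock",t,T,(150,155,216,208),.072,(110,115,105),(160,165,150)),("park",t,T,(243,184,275,216),.062,(110,110,110),(145,145,145))):
    x0,y0,x1,y1=box
    c=cv2.resize(img[y0:y1,x0:x1],None,fx=5,fy=5,interpolation=cv2.INTER_CUBIC)
    h=c.astype(int); m=((abs(h[...,2]-h[...,0])<16)&(h.mean(2)>100)&(h.mean(2)<170)).astype(np.uint8)
    k=max(cv2.findContours(m,0,1)[0],key=cv2.contourArea)
    bx=cv2.boxPoints(cv2.minAreaRect(k)); q=[cast(cp,(u+.5)/5-.5+x0,(v+.5)/5-.5+y0,z)[:2] for u,v in bx]
    q=np.array(q); print(nm,q.round(4).tolist(),"c",q.mean(0).round(4),"sides",np.linalg.norm(q-np.roll(q,-1,0),axis=1).round(4))
E
```

```text
topwell 193.42 169.49 29.880000000000003 [30.6  1.6  6.6  6.4] [0.5671 0.2712 0.072 ]
topwell 179.26 177.09 30.52 [16.2  9.2  6.8  6.6] [0.5485 0.3066 0.072 ]
topwell 188.08 187.01 229.08 [ 7.8 11.2 34.2 18.8] [0.5228 0.2844 0.072 ]
topwell 165.25 184.87 30.6 [ 2.4 16.8  6.6  6.6] [0.5294 0.3413 0.072 ]
scwell 228.08 150.57 5.76 [4.8 5.  3.8 2. ] [0.5287 0.3374 0.072 ]
scwell 240.94 156.38 6.640000000000001 [17.6 10.6  3.8  2.4] [0.5478 0.3021 0.072 ]
scwell 230.21 163.39 161.04000000000002 [ 0.  10.8 25.6 12.2] [0.5132 0.289  0.072 ]
scwell 254.02 162.41 7.040000000000001 [30.6 16.6  4.   2.4] [0.5664 0.267  0.072 ]
topgrip 258.32 197.38 63.4 [7.8 6.  8.2 9.8] [0.4876 0.111  0.112 ]
topgrip 262.04 209.77 23.84 [ 6.2 20.8 16.6  4.2] [0.4577 0.1028 0.112 ]
scgrip 255.28 209.79 119.84 [ 3.6  4.8  8.  19. ] [0.4911 0.1091 0.089 ]
dock [[0.5398, 0.3761], [0.6032, 0.2582], [0.5592, 0.2352], [0.4968, 0.3527]] c [0.5497 0.3055] sides [0.1339 0.0496 0.133  0.0491]
park [[0.5107, 0.1419], [0.5215, 0.0894], [0.4701, 0.0795], [0.4596, 0.1317]] c [0.4905 0.1106] sides [0.0536 0.0523 0.0532 0.0521]
```

Run:
```python
from h import *; from plant import r
t=cv2.imread("pics/top0.png"); s=cv2.imread("pics/scene0.png")
T=r.camera_params("top"); S=r.camera_params("scene")
print("holder base edge",cast(T,208,155,0),cast(T,227,137,0),cast(T,191,137,0),"scene base",cast(S,295,189,0))
for n,uv in(("top",(208,122)),("scene",(297,140))):
  for z in(0,.05,.1,.15,.2): print(n,z,cast(T if n=="top" else S,*uv,z).round(3))
st=r.get_state(); A=R.from_quat(st["eef_rot"]).as_matrix()
print(A.round(3)); d=np.array([.490,.110,.20])-st["tool_pos"]; print("to above park, tool axes",(A.T@d).round(4), "z tilt")
for p in((.49,.11,.089),(.49,.11,.112),(.49,.11,.066)): print(proj(T,p),proj(S,p))
```

```text
holder base edge [0.62134818 0.24128595 0.        ] [0.67057797 0.18933064 0.        ] [0.67253231 0.28724241 0.        ] scene base [0.65126194 0.20607517 0.        ]
top 0 [0.714 0.241 0.   ]
top 0.05 [0.698 0.236 0.05 ]
top 0.1 [0.681 0.231 0.1  ]
top 0.15 [0.665 0.226 0.15 ]
top 0.2 [0.648 0.222 0.2  ]
scene 0 [0.762 0.382 0.   ]
scene 0.05 [0.723 0.325 0.05 ]
scene 0.1 [0.685 0.268 0.1  ]
scene 0.15 [0.646 0.21  0.15 ]
scene 0.2 [0.608 0.153 0.2  ]
[[-0.927  0.376 -0.   ]
 [ 0.376  0.927 -0.002]
 [-0.    -0.002 -1.   ]]
to above park, tool axes [-0.4125 -0.3381  0.0386] z tilt
(np.float64(258.48099155710923), np.float64(197.68318346320038)) (np.float64(254.5976055902312), np.float64(209.6793019564081))
(np.float64(258.6993606012547), np.float64(196.38016470379185)) (np.float64(254.64035565857446), np.float64(201.83780368977787))
(np.float64(258.27217504562884), np.float64(198.92920179330747)) (np.float64(254.55646677941397), np.float64(217.22525278681326))
```

>>> carry_out([
  {"rot":[0,0,0],"xyz":[-0.031,-0.025,0.003],"grip":0},
  {"rot":[0,0,0],"xyz":[-0.062,-0.05,0.006],"grip":0},
  {"rot":[0,0,0],"xyz":[-0.093,-0.075,0.009],"grip":0},
  {"rot":[0,0,0],"xyz":[-0.124,-0.1,0.012],"grip":0},
  {"rot":[0,0,0],"xyz":[-0.155,-0.125,0.015],"grip":0},
  {"rot":[0,0,0],"xyz":[-0.186,-0.15,0.018],"grip":0},
  {"rot":[0,0,0],"xyz":[-0.217,-0.175,0.021],"grip":0},
  {"rot":[0,0,0],"xyz":[-0.248,-0.2,0.024],"grip":0},
])

```text
clock: 0.77
tool_pos: [0.3901, 0.2986, 0.2145]
eef_rot: [0.192, 0.981, -0.0, -0.0]
contact_force: [1.1, -0.3, 0.1]
opening: 1.003
finger_force: 0.0
```

>>> carry_out([
  {"rot":[0,0,0],"xyz":[-0.031,-0.026,0.003],"grip":0},
  {"rot":[0,0,0],"xyz":[-0.062,-0.052,0.006],"grip":0},
  {"rot":[0,0,0],"xyz":[-0.093,-0.078,0.009],"grip":0},
  {"rot":[0,0,0],"xyz":[-0.124,-0.104,0.012],"grip":0},
  {"rot":[0,0,0],"xyz":[-0.15,-0.125,0.015],"grip":0},
  {"rot":[0,0,0],"xyz":[-0.165,-0.138,0.015],"grip":0},
  {"rot":[0,0,0],"xyz":[-0.165,-0.138,0.015],"grip":0},
  {"rot":[0,0,0],"xyz":[-0.165,-0.138,0.015],"grip":0},
])

```text
clock: 1.43
tool_pos: [0.4908, 0.1095, 0.1994]
eef_rot: [0.193, 0.981, -0.0, -0.0]
contact_force: [-1.3, 1.2, 0.2]
opening: 0.999
finger_force: 0.0
```

```bash
cat >> h.py <<'E'
def to(r,p):
    st=r.get_state(); A=R.from_quat(st["eef_rot"]).as_matrix()
    print("t",round(st["clock"],2),"pos",st["tool_pos"].round(4),"tilt",A[:,2].round(4),"F",st["contact_force"].round(2),"open",round(st["opening"],3),"d",(A.T@(np.array(p)-st["tool_pos"])).round(4))
E
python3 -c "
from h import *; from plant import r
to(r,[.4905,.1105,.074])"
```

```text
t 1.43 pos [0.4908 0.1095 0.1994] tilt [-6.e-04 -0.e+00 -1.e+00] F [-1.32  1.15  0.15] open 0.999 d [0.0006 0.0009 0.1254]
```

>>> carry_out([
  {"rot":[0,0,0],"xyz":[0.001,0.001,0.03],"grip":0},
  {"rot":[0,0,0],"xyz":[0.001,0.001,0.06],"grip":0},
  {"rot":[0,0,0],"xyz":[0.001,0.001,0.09],"grip":0},
  {"rot":[0,0,0],"xyz":[0.001,0.001,0.115],"grip":100},
  {"rot":[0,0,0],"xyz":[0.001,0.001,0.125],"grip":140},
  {"rot":[0,0,0],"xyz":[0.001,0.001,0.125],"grip":170},
  {"rot":[0,0,0],"xyz":[0.001,0.001,0.125],"grip":170},
  {"rot":[0,0,0],"xyz":[0.001,0.001,0.125],"grip":170},
], squeeze=25)

```text
clock: 2.1
tool_pos: [0.4907, 0.1128, 0.076]
eef_rot: [0.191, 0.982, 0.001, 0.001]
contact_force: [-0.2, -0.1, 0.4]
opening: 0.644
finger_force: 0.0
```

```bash
python3 -c "
from h import *; from plant import r
to(r,[.4905,.1105,.074])
cv2.imwrite('pics/g.png',cv2.resize(r.snapshot('scene')[130:260,190:340,::-1],None,fx=4,fy=4,interpolation=2))"
```

```text
t 2.1 pos [0.4907 0.1128 0.076 ] tilt [ 0.0019  0.0011 -1.    ] F [-0.15 -0.14  0.38] open 0.644 d [-0.0007 -0.0022  0.002 ]
```

View pics/g.png

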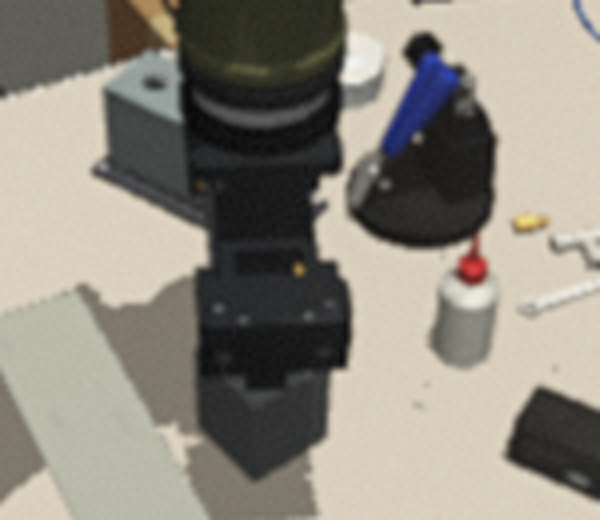

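The gripper hides the grip, and the fingers are still closing around it with nothing touched. I'll continue closing.

>>> carry_out([
  {"rot":[0,0,0],"xyz":[0,-0.001,0.001],"grip":170},
  {"rot":[0,0,0],"xyz":[0,-0.001,0.001],"grip":190},
  {"rot":[0,0,0],"xyz":[0,-0.001,0.001],"grip":230},
  {"rot":[0,0,0],"xyz":[0,-0.001,0.001],"grip":230},
  {"rot":[0,0,0],"xyz":[0,-0.001,0.001],"grip":230},
  {"rot":[0,0,0],"xyz":[0,-0.001,0.001],"grip":230},
  {"rot":[0,0,0],"xyz":[0,-0.001,0.001],"grip":230},
  {"rot":[0,0,0],"xyz":[0,-0.001,0.001],"grip":230},
])

```text
clock: 2.82
tool_pos: [0.4899, 0.1109, 0.0739]
eef_rot: [0.192, 0.981, 0.0, 0.0]
contact_force: [-0.5, -0.1, 4.0]
opening: 0.221
finger_force: 25.0
```

>>> carry_out([
  {"rot":[0,0,0],"xyz":[0,0,0],"grip":230},
  {"rot":[0,0,0],"xyz":[0,0,0],"grip":230},
  {"rot":[0,0,0],"xyz":[0,0,0],"grip":230},
])

```text
clock: 3.07
tool_pos: [0.4899, 0.1109, 0.0739]
eef_rot: [0.192, 0.981, 0.0, 0.0]
contact_force: [-0.1, -0.9, 4.8]
opening: 0.216
finger_force: 25.0
```

>>> carry_out([
  {"rot":[0,0,0],"xyz":[0,0,-0.01],"grip":230},
  {"rot":[0,0,0],"xyz":[0,0,-0.03],"grip":230},
  {"rot":[0,0,0],"xyz":[0,0,-0.05],"grip":230},
  {"rot":[0,0,0],"xyz":[0,0,-0.07],"grip":230},
  {"rot":[0,0,0],"xyz":[0,0,-0.08],"grip":230},
  {"rot":[0,0,0],"xyz":[0,0,-0.08],"grip":230},
  {"rot":[0,0,0],"xyz":[0,0,-0.08],"grip":230},
  {"rot":[0,0,0],"xyz":[0,0,-0.08],"grip":230},
])

```text
clock: 3.73
tool_pos: [0.4891, 0.1107, 0.1532]
eef_rot: [0.192, 0.981, -0.0, -0.001]
contact_force: [-0.1, -0.7, -1.4]
opening: 0.219
finger_force: 25.0
```

```bash
python3 -c "
from h import *; from plant import r
to(r,[.548,.306,.155])
S=r.camera_params('scene'); p=r.get_state()['tool_pos']
for dz in (0,-.012,-.057): print(proj(S,p+[0,0,dz]))
cv2.imwrite('pics/g2.png',cv2.resize(r.snapshot('scene')[130:250,190:320,::-1],None,fx=5,fy=5,interpolation=2))"
```

```text
t 3.73 pos [0.4891 0.1107 0.1532] tilt [-1.3e-03 -4.0e-04 -1.0e+00] F [-0.06 -0.65 -1.4 ] open 0.219 d [ 0.0189  0.2031 -0.002 ]
(np.float64(254.1653611764002), np.float64(186.9314280660125))
(np.float64(254.14702167342494), np.float64(191.36419580495092))
(np.float64(254.08154115465516), np.float64(207.1912294777213))
```

View pics/g2.png

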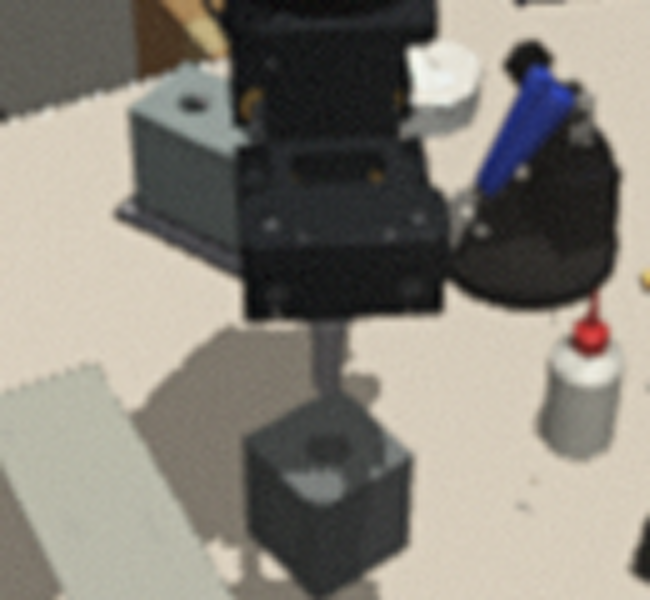

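The cartridge is out of the block, with its stem visible at crop (328,325–390) and straight under the gripper. The scene camera seems about 1 px off to the right compared with the top camera. I'll carry it to above the middle well.

>>> carry_out([
  {"rot":[0,0,0],"xyz":[0.001,0.015,-0.002],"grip":230},
  {"rot":[0,0,0],"xyz":[0.004,0.045,-0.005],"grip":230},
  {"rot":[0,0,0],"xyz":[0.007,0.08,-0.005],"grip":230},
  {"rot":[0,0,0],"xyz":[0.011,0.115,-0.005],"grip":230},
  {"rot":[0,0,0],"xyz":[0.014,0.15,-0.005],"grip":230},
  {"rot":[0,0,0],"xyz":[0.017,0.18,-0.005],"grip":230},
  {"rot":[0,0,0],"xyz":[0.0185,0.198,-0.003],"grip":230},
  {"rot":[0,0,0],"xyz":[0.019,0.203,-0.002],"grip":230},
])

```text
clock: 4.45
tool_pos: [0.5478, 0.3128, 0.155]
eef_rot: [0.189, 0.982, 0.002, -0.001]
contact_force: [-0.4, 0.3, -0.9]
opening: 0.217
finger_force: 25.0
```

>>> carry_out([
  {"rot":[0,0,0],"xyz":[0,0,0],"grip":230},
  {"rot":[0,0,0],"xyz":[0,0,0],"grip":230},
  {"rot":[0,0,0],"xyz":[0,0,0],"grip":230},
])

```text
clock: 4.7
tool_pos: [0.5483, 0.304, 0.1553]
eef_rot: [0.193, 0.981, -0.001, -0.0]
contact_force: [-0.2, -0.2, -0.5]
opening: 0.215
finger_force: 25.0
```

```bash
python3 -c "
from h import *; from plant import r
to(r,[.548,.306,.155])
S=r.camera_params('scene'); p=r.get_state()['tool_pos']
c=[cast(S,(u+.5)/5-.5+205,(v+.5)/5-.5+135,.072) for u,v in((55,88),(120,42),(315,133),(258,180))]
print('scene corners',np.round(c,4).tolist(),np.mean(c,0))
for P in ((.5294,.3413,.072),(.5485,.3066,.072),(.5671,.2712,.072),(.4905,.1106,.062)): print('proj',proj(S,P))
for dz in (0,-.012,-.057): print('tcp',proj(S,p+[0,0,dz]))
cv2.imwrite('pics/g3.png',cv2.resize(r.snapshot('scene')[100:200,195:315,::-1],None,fx=6,fy=6,interpolation=2))"
```

```text
t 4.7 pos [0.5483 0.304  0.1553] tilt [-0.0011 -0.0024 -1.    ] F [-0.21 -0.22 -0.54] open 0.215 d [0.001  0.0018 0.0003]
scene corners [[0.4982, 0.3451, 0.072], [0.5426, 0.3657, 0.072], [0.598, 0.2566, 0.072], [0.5575, 0.2375, 0.072]] [0.54908417 0.30122995 0.072     ]
proj (np.float64(227.693099085924), np.float64(149.6470239406546))
proj (np.float64(240.41563489832274), np.float64(155.28733517685737))
proj (np.float64(253.51653460478673), np.float64(161.34257124245158))
proj (np.float64(254.63500411017318), np.float64(218.24447517740376))
tcp (np.float64(240.05262731403883), np.float64(127.68566770941294))
tcp (np.float64(240.16229476300862), np.float64(131.96532863520503))
tcp (np.float64(240.55677590106725), np.float64(147.35955480141266))
```

View pics/g3.png

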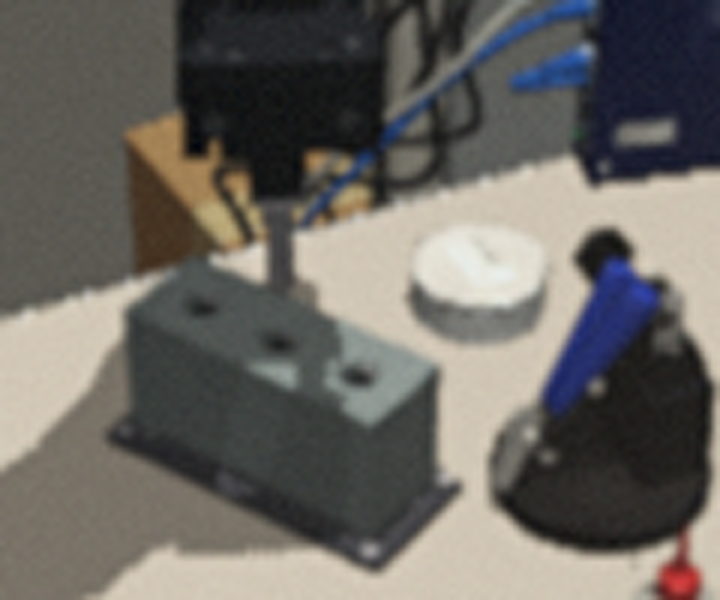

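The stem is at crop (281,290), just short of the middle well at (277,343). That fits the target within about 2 mm, so I'll lower it in small steps.

>>> carry_out([
  {"rot":[0,0,0],"xyz":[0,0.001,0.006],"grip":230},
  {"rot":[0,0,0],"xyz":[0,0.001,0.014],"grip":230},
  {"rot":[0,0,0],"xyz":[0,0.001,0.02],"grip":230},
  {"rot":[0,0,0],"xyz":[0,0.001,0.024],"grip":230},
  {"rot":[0,0,0],"xyz":[0,0.001,0.026],"grip":230},
  {"rot":[0,0,0],"xyz":[0,0.001,0.028],"grip":230},
  {"rot":[0,0,0],"xyz":[0,0.001,0.029],"grip":230},
  {"rot":[0,0,0],"xyz":[0,0.001,0.029],"grip":230},
])

```text
clock: 5.42
tool_pos: [0.5488, 0.3071, 0.1266]
eef_rot: [0.192, 0.981, -0.0, -0.0]
contact_force: [-0.2, 0.4, -0.6]
opening: 0.216
finger_force: 25.0
```

>>> carry_out([
  {"rot":[0,0,0],"xyz":[0,0,0.001],"grip":230},
  {"rot":[0,0,0],"xyz":[0,0,0.002],"grip":230},
  {"rot":[0,0,0],"xyz":[0,0,0.003],"grip":230},
  {"rot":[0,0,0],"xyz":[0,0,0.003],"grip":230},
  {"rot":[0,0,0],"xyz":[0,0,0.003],"grip":230},
])

```text
clock: 5.83
tool_pos: [0.5489, 0.3071, 0.1237]
eef_rot: [0.192, 0.981, 0.0, 0.0]
contact_force: [0.3, -0.9, -1.3]
opening: 0.216
finger_force: 25.0
```

```bash
python3 -c "
from h import *; from plant import r
to(r,[.548,.306,.117])"
```

```text
t 5.83 pos [0.5489 0.3071 0.1237] tilt [ 0.e+00  1.e-04 -1.e+00] F [ 0.27 -0.87 -1.28] open 0.216 d [ 0.0004 -0.0013  0.0067]
```

>>> carry_out([
  {"rot":[0,0,0],"xyz":[0,0,0.001],"grip":230},
  {"rot":[0,0,0],"xyz":[0,0,0.002],"grip":230},
  {"rot":[0,0,0],"xyz":[0,0,0.003],"grip":230},
  {"rot":[0,0,0],"xyz":[0,0,0.003],"grip":230},
  {"rot":[0,0,0],"xyz":[0,0,0.003],"grip":230},
])

```text
clock: 6.25
tool_pos: [0.5489, 0.307, 0.1206]
eef_rot: [0.192, 0.981, -0.0, -0.0]
contact_force: [0.1, -0.4, -0.6]
opening: 0.218
finger_force: 25.0
```

>>> carry_out([
  {"rot":[0,0,0],"xyz":[0,0,0.001],"grip":230},
  {"rot":[0,0,0],"xyz":[0,0,0.002],"grip":230},
  {"rot":[0,0,0],"xyz":[0,0,0.003],"grip":230},
  {"rot":[0,0,0],"xyz":[0,0,0.003],"grip":230},
  {"rot":[0,0,0],"xyz":[0,0,0.003],"grip":230},
])

```text
clock: 6.67
tool_pos: [0.5488, 0.307, 0.1176]
eef_rot: [0.192, 0.981, -0.0, -0.0]
contact_force: [0.3, 0.6, -1.5]
opening: 0.219
finger_force: 25.0
```

>>> carry_out([
  {"rot":[0,0,0],"xyz":[0,0,0.001],"grip":230},
  {"rot":[0,0,0],"xyz":[0,0,0.002],"grip":230},
  {"rot":[0,0,0],"xyz":[0,0,0.003],"grip":230},
  {"rot":[0,0,0],"xyz":[0,0,0.004],"grip":230},
  {"rot":[0,0,0],"xyz":[0,0,0.004],"grip":230},
  {"rot":[0,0,0],"xyz":[0,0,0.004],"grip":230},
])

```text
clock: 7.17
tool_pos: [0.5488, 0.307, 0.1136]
eef_rot: [0.192, 0.981, -0.0, -0.0]
contact_force: [0.6, 0.1, -0.9]
opening: 0.219
finger_force: 25.0
```

>>> carry_out([
  {"rot":[0,0,0],"xyz":[0,0,0.001],"grip":230},
  {"rot":[0,0,0],"xyz":[0,0,0.002],"grip":230},
  {"rot":[0,0,0],"xyz":[0,0,0.002],"grip":230},
  {"rot":[0,0,0],"xyz":[0,0,0.002],"grip":230},
])

```text
clock: 7.5
tool_pos: [0.5488, 0.307, 0.1116]
eef_rot: [0.192, 0.981, -0.0, -0.0]
contact_force: [0.1, -0.9, -0.5]
opening: 0.217
finger_force: 25.0
```

>>> carry_out([
  {"rot":[0,0,0],"xyz":[0,0,0.001],"grip":230},
  {"rot":[0,0,0],"xyz":[0,0,0.002],"grip":230},
  {"rot":[0,0,0],"xyz":[0,0,0.003],"grip":230},
  {"rot":[0,0,0],"xyz":[0,0,0.003],"grip":230},
  {"rot":[0,0,0],"xyz":[0,0,0.003],"grip":230},
])

```text
clock: 7.92
tool_pos: [0.5488, 0.3071, 0.1086]
eef_rot: [0.192, 0.981, -0.0, -0.0]
contact_force: [-0.6, 0.1, -1.1]
opening: 0.215
finger_force: 25.0
```

>>> carry_out([
  {"rot":[0,0,0],"xyz":[0,0,0.001],"grip":230},
  {"rot":[0,0,0],"xyz":[0,0,0.002],"grip":230},
  {"rot":[0,0,0],"xyz":[0,0,0.003],"grip":230},
  {"rot":[0,0,0],"xyz":[0,0,0.003],"grip":230},
  {"rot":[0,0,0],"xyz":[0,0,0.003],"grip":230},
])

```text
clock: 8.33
tool_pos: [0.5489, 0.307, 0.1056]
eef_rot: [0.192, 0.981, -0.0, -0.0]
contact_force: [-0.1, -0.6, -0.3]
opening: 0.218
finger_force: 25.0
```

>>> carry_out([
  {"rot":[0,0,0],"xyz":[0,0,0.001],"grip":230},
  {"rot":[0,0,0],"xyz":[0,0,0.002],"grip":230},
  {"rot":[0,0,0],"xyz":[0,0,0.003],"grip":230},
  {"rot":[0,0,0],"xyz":[0,0,0.003],"grip":230},
  {"rot":[0,0,0],"xyz":[0,0,0.003],"grip":230},
])

```text
clock: 8.75
tool_pos: [0.5488, 0.307, 0.1026]
eef_rot: [0.192, 0.981, -0.0, -0.0]
contact_force: [-0.5, 0.4, -0.1]
opening: 0.222
finger_force: 25.0
```

>>> carry_out([
  {"rot":[0,0,0],"xyz":[0,0,0.001],"grip":230},
  {"rot":[0,0,0],"xyz":[0,0,0.002],"grip":230},
  {"rot":[0,0,0],"xyz":[0,0,0.003],"grip":230},
  {"rot":[0,0,0],"xyz":[0,0,0.003],"grip":230},
  {"rot":[0,0,0],"xyz":[0,0,0.003],"grip":230},
])

```text
clock: 9.17
tool_pos: [0.549, 0.3071, 0.1]
eef_rot: [0.192, 0.981, 0.0, 0.0]
contact_force: [-0.2, -0.0, 1.5]
opening: 0.215
finger_force: 25.0
```

>>> carry_out([
  {"rot":[0,0,0],"xyz":[0,0,0.001],"grip":230},
  {"rot":[0,0,0],"xyz":[0,0,0.0015],"grip":230},
  {"rot":[0,0,0],"xyz":[0,0,0.0015],"grip":230},
  {"rot":[0,0,0],"xyz":[0,0,0.0015],"grip":230},
])

```text
clock: 9.5
tool_pos: [0.5492, 0.3071, 0.0988]
eef_rot: [0.192, 0.981, 0.0, 0.0]
contact_force: [-1.2, 0.2, 6.2]
opening: 0.22
finger_force: 25.0
```

At about 16 mm above the block the force rises at the block's own spring rate, so this well has a stub. I'll lift out and move to the next well on the −y side.

>>> carry_out([
  {"rot":[0,0,0],"xyz":[0,0,-0.01],"grip":230},
  {"rot":[0,0,0],"xyz":[0,0,-0.025],"grip":230},
  {"rot":[0,0,0],"xyz":[0,0,-0.04],"grip":230},
  {"rot":[0,0,0],"xyz":[0,0,-0.046],"grip":230},
  {"rot":[0,0,0],"xyz":[-0.01,-0.0085,-0.046],"grip":230},
  {"rot":[0,0,0],"xyz":[-0.02,-0.017,-0.046],"grip":230},
  {"rot":[0,0,0],"xyz":[-0.0285,-0.0235,-0.046],"grip":230},
  {"rot":[0,0,0],"xyz":[-0.0305,-0.0255,-0.046],"grip":230},
])

```text
clock: 10.17
tool_pos: [0.5692, 0.267, 0.1432]
eef_rot: [0.194, 0.981, -0.002, 0.0]
contact_force: [0.1, 0.1, -1.8]
opening: 0.213
finger_force: 25.0
```

>>> carry_out([
  {"rot":[0,0,0],"xyz":[0,0,0],"grip":230},
  {"rot":[0,0,0],"xyz":[0,0,0],"grip":230},
  {"rot":[0,0,0],"xyz":[0,0,0],"grip":230},
  {"rot":[0,0,0],"xyz":[0,0,0.004],"grip":230},
  {"rot":[0,0,0],"xyz":[0,0,0.008],"grip":230},
  {"rot":[0,0,0],"xyz":[0,0,0.012],"grip":230},
  {"rot":[0,0,0],"xyz":[0,0,0.015],"grip":230},
  {"rot":[0,0,0],"xyz":[0,0,0.016],"grip":230},
])

```text
clock: 10.83
tool_pos: [0.567, 0.2719, 0.1274]
eef_rot: [0.191, 0.981, -0.0, -0.001]
contact_force: [-0.5, -0.2, -0.8]
opening: 0.217
finger_force: 25.0
```

>>> carry_out([
  {"rot":[0,0,0],"xyz":[0,0,0.001],"grip":230},
  {"rot":[0,0,0],"xyz":[0,0,0.002],"grip":230},
  {"rot":[0,0,0],"xyz":[0,0,0.003],"grip":230},
  {"rot":[0,0,0],"xyz":[0,0,0.003],"grip":230},
  {"rot":[0,0,0],"xyz":[0,0,0.003],"grip":230},
])

```text
clock: 11.25
tool_pos: [0.5676, 0.272, 0.1253]
eef_rot: [0.192, 0.981, 0.0, 0.0]
contact_force: [0.1, -0.5, -1.3]
opening: 0.218
finger_force: 25.0
```

>>> carry_out([
  {"rot":[0,0,0],"xyz":[0,0,0.001],"grip":230},
  {"rot":[0,0,0],"xyz":[0,0,0.002],"grip":230},
  {"rot":[0,0,0],"xyz":[0,0,0.003],"grip":230},
  {"rot":[0,0,0],"xyz":[0,0,0.003],"grip":230},
])

```text
clock: 11.58
tool_pos: [0.5674, 0.2719, 0.122]
eef_rot: [0.192, 0.981, -0.0, -0.0]
contact_force: [-0.2, 0.3, -0.4]
opening: 0.216
finger_force: 25.0
```

>>> carry_out([
  {"rot":[0,0,0],"xyz":[0,0,0.001],"grip":230},
  {"rot":[0,0,0],"xyz":[0,0,0.0025],"grip":230},
  {"rot":[0,0,0],"xyz":[0,0,0.004],"grip":230},
  {"rot":[0,0,0],"xyz":[0,0,0.005],"grip":230},
  {"rot":[0,0,0],"xyz":[0,0,0.006],"grip":230},
  {"rot":[0,0,0],"xyz":[0,0,0.007],"grip":230},
  {"rot":[0,0,0],"xyz":[0,0,0.008],"grip":230},
  {"rot":[0,0,0],"xyz":[0,0,0.008],"grip":230},
])

```text
clock: 12.25
tool_pos: [0.5675, 0.2719, 0.114]
eef_rot: [0.192, 0.981, -0.0, -0.0]
contact_force: [-0.8, -0.9, -0.4]
opening: 0.218
finger_force: 25.0
```

>>> carry_out([
  {"rot":[0,0,0],"xyz":[0,0,0.001],"grip":230},
  {"rot":[0,0,0],"xyz":[0,0,0.002],"grip":230},
  {"rot":[0,0,0],"xyz":[0,0,0.003],"grip":230},
  {"rot":[0,0,0],"xyz":[0,0,0.003],"grip":230},
])

```text
clock: 12.58
tool_pos: [0.5674, 0.2719, 0.111]
eef_rot: [0.192, 0.981, -0.0, -0.0]
contact_force: [-0.2, 0.1, -1.2]
opening: 0.217
finger_force: 25.0
```

>>> carry_out([
  {"rot":[0,0,0],"xyz":[0,0,0.001],"grip":230},
  {"rot":[0,0,0],"xyz":[0,0,0.002],"grip":230},
  {"rot":[0,0,0],"xyz":[0,0,0.003],"grip":230},
  {"rot":[0,0,0],"xyz":[0,0,0.003],"grip":230},
])

```text
clock: 12.92
tool_pos: [0.5675, 0.2719, 0.108]
eef_rot: [0.192, 0.981, -0.0, -0.0]
contact_force: [-0.5, 0.0, -0.7]
opening: 0.22
finger_force: 25.0
```

>>> carry_out([
  {"rot":[0,0,0],"xyz":[0,0,0.001],"grip":230},
  {"rot":[0,0,0],"xyz":[0,0,0.002],"grip":230},
  {"rot":[0,0,0],"xyz":[0,0,0.003],"grip":230},
  {"rot":[0,0,0],"xyz":[0,0,0.003],"grip":230},
])

```text
clock: 13.25
tool_pos: [0.5675, 0.272, 0.105]
eef_rot: [0.192, 0.981, -0.0, -0.0]
contact_force: [-0.1, -0.0, -1.1]
opening: 0.218
finger_force: 25.0
```

>>> carry_out([
  {"rot":[0,0,0],"xyz":[0,0,0.001],"grip":230},
  {"rot":[0,0,0],"xyz":[0,0,0.002],"grip":230},
  {"rot":[0,0,0],"xyz":[0,0,0.003],"grip":230},
  {"rot":[0,0,0],"xyz":[0,0,0.003],"grip":230},
])

```text
clock: 13.58
tool_pos: [0.5675, 0.272, 0.102]
eef_rot: [0.192, 0.981, -0.0, -0.0]
contact_force: [-0.6, 0.2, -1.0]
opening: 0.219
finger_force: 25.0
```

>>> carry_out([
  {"rot":[0,0,0],"xyz":[0,0,0.001],"grip":230},
  {"rot":[0,0,0],"xyz":[0,0,0.002],"grip":230},
  {"rot":[0,0,0],"xyz":[0,0,0.003],"grip":230},
  {"rot":[0,0,0],"xyz":[0,0,0.003],"grip":230},
])

```text
clock: 13.92
tool_pos: [0.5675, 0.272, 0.099]
eef_rot: [0.192, 0.981, -0.0, -0.0]
contact_force: [-0.0, -0.2, -1.4]
opening: 0.22
finger_force: 25.0
```

>>> carry_out([
  {"rot":[0,0,0],"xyz":[0,0,0.001],"grip":230},
  {"rot":[0,0,0],"xyz":[0,0,0.002],"grip":230},
  {"rot":[0,0,0],"xyz":[0,0,0.003],"grip":230},
  {"rot":[0,0,0],"xyz":[0,0,0.003],"grip":230},
])

```text
clock: 14.25
tool_pos: [0.5675, 0.272, 0.096]
eef_rot: [0.192, 0.981, -0.0, -0.0]
contact_force: [0.4, 0.4, -0.4]
opening: 0.217
finger_force: 25.0
```

>>> carry_out([
  {"rot":[0,0,0],"xyz":[0,0,0.001],"grip":230},
  {"rot":[0,0,0],"xyz":[0,0,0.002],"grip":230},
  {"rot":[0,0,0],"xyz":[0,0,0.002],"grip":230},
  {"rot":[0,0,0],"xyz":[0,0,0.002],"grip":230},
])

```text
clock: 14.58
tool_pos: [0.5675, 0.2719, 0.0942]
eef_rot: [0.192, 0.981, -0.0, -0.0]
contact_force: [0.0, -0.9, -0.4]
opening: 0.216
finger_force: 25.0
```

>>> carry_out([
  {"rot":[0,0,0],"xyz":[0,0,0.001],"grip":230},
  {"rot":[0,0,0],"xyz":[0,0,0.002],"grip":230},
  {"rot":[0,0,0],"xyz":[0,0,0.002],"grip":230},
  {"rot":[0,0,0],"xyz":[0,0,0.002],"grip":230},
])

```text
clock: 14.92
tool_pos: [0.5676, 0.272, 0.0923]
eef_rot: [0.192, 0.981, 0.0, 0.0]
contact_force: [0.4, 0.1, 0.5]
opening: 0.218
finger_force: 25.0
```

>>> carry_out([
  {"rot":[0,0,0],"xyz":[0,0,0.001],"grip":230},
  {"rot":[0,0,0],"xyz":[0,0,0.002],"grip":230},
  {"rot":[0,0,0],"xyz":[0,0,0.002],"grip":230},
  {"rot":[0,0,0],"xyz":[0,0,0.002],"grip":230},
])

```text
clock: 15.25
tool_pos: [0.5677, 0.272, 0.0906]
eef_rot: [0.192, 0.981, 0.0, 0.0]
contact_force: [0.3, -1.2, 3.2]
opening: 0.218
finger_force: 25.0
```

>>> carry_out([
  {"rot":[0,0,0],"xyz":[0,0,0.001],"grip":230},
  {"rot":[0,0,0],"xyz":[0,0,0.002],"grip":230},
  {"rot":[0,0,0],"xyz":[0,0,0.002],"grip":230},
  {"rot":[0,0,0],"xyz":[0,0,0.002],"grip":230},
])

```text
clock: 15.58
tool_pos: [0.5676, 0.2721, 0.088]
eef_rot: [0.192, 0.981, 0.0, 0.0]
contact_force: [-0.4, -0.2, 0.6]
opening: 0.217
finger_force: 25.0
```

>>> carry_out([
  {"rot":[0,0,0],"xyz":[0,0,0.001],"grip":230},
  {"rot":[0,0,0],"xyz":[0,0,0.002],"grip":230},
  {"rot":[0,0,0],"xyz":[0,0,0.002],"grip":230},
  {"rot":[0,0,0],"xyz":[0,0,0.002],"grip":230},
])

```text
clock: 15.92
tool_pos: [0.5676, 0.2721, 0.0862]
eef_rot: [0.192, 0.981, 0.0, 0.0]
contact_force: [0.2, -0.2, 2.8]
opening: 0.217
finger_force: 25.0
```

>>> carry_out([
  {"rot":[0,0,0],"xyz":[0,0,0.001],"grip":230},
  {"rot":[0,0,0],"xyz":[0,0,0.0015],"grip":230},
  {"rot":[0,0,0],"xyz":[0,0,0.0015],"grip":230},
  {"rot":[0,0,0],"xyz":[0,0,0.0015],"grip":230},
])

```text
clock: 16.25
tool_pos: [0.5676, 0.272, 0.0846]
eef_rot: [0.192, 0.981, 0.0, 0.0]
contact_force: [-0.0, 0.3, 3.2]
opening: 0.221
finger_force: 25.0
```

>>> carry_out([
  {"rot":[0,0,0],"xyz":[0,0,0.001],"grip":230},
  {"rot":[0,0,0],"xyz":[0,0,0.0015],"grip":230},
  {"rot":[0,0,0],"xyz":[0,0,0.0015],"grip":230},
  {"rot":[0,0,0],"xyz":[0,0,0.0015],"grip":230},
])

```text
clock: 16.58
tool_pos: [0.5675, 0.2721, 0.0832]
eef_rot: [0.192, 0.981, 0.0, 0.0]
contact_force: [-0.1, -0.0, 3.4]
opening: 0.222
finger_force: 25.0
```

>>> carry_out([
  {"rot":[0,0,0],"xyz":[0,0,0.001],"grip":230},
  {"rot":[0,0,0],"xyz":[0,0,0.0015],"grip":230},
  {"rot":[0,0,0],"xyz":[0,0,0.0015],"grip":230},
  {"rot":[0,0,0],"xyz":[0,0,0.0015],"grip":230},
])

```text
clock: 16.92
tool_pos: [0.5676, 0.2721, 0.082]
eef_rot: [0.192, 0.981, 0.0, 0.0]
contact_force: [-0.5, -0.2, 5.6]
opening: 0.215
finger_force: 25.0
```

>>> carry_out([
  {"rot":[0,0,0],"xyz":[0,0,0.001],"grip":230},
  {"rot":[0,0,0],"xyz":[0,0,0.001],"grip":230},
  {"rot":[0,0,0],"xyz":[0,0,0.001],"grip":230},
])

```text
clock: 17.17
tool_pos: [0.5676, 0.272, 0.0814]
eef_rot: [0.192, 0.981, 0.0, 0.0]
contact_force: [-1.1, 0.3, 8.3]
opening: 0.216
finger_force: 25.0
```

>>> carry_out([
  {"rot":[0,0,0],"xyz":[0,0,0.001],"grip":230},
  {"rot":[0,0,0],"xyz":[0,0,0.001],"grip":230},
  {"rot":[0,0,0],"xyz":[0,0,0.001],"grip":230},
])

```text
clock: 17.42
tool_pos: [0.5676, 0.2721, 0.0807]
eef_rot: [0.192, 0.981, 0.0, 0.0]
contact_force: [-1.4, -1.1, 10.4]
opening: 0.22
finger_force: 25.0
```

The stop is rigid at 10 N, so the flange is on the block. I'll ease off and then release.

>>> carry_out([
  {"rot":[0,0,0],"xyz":[0,0,-0.001],"grip":230},
  {"rot":[0,0,0],"xyz":[0,0,-0.002],"grip":230},
  {"rot":[0,0,0],"xyz":[0,0,-0.002],"grip":230},
  {"rot":[0,0,0],"xyz":[0,0,-0.002],"grip":180},
  {"rot":[0,0,0],"xyz":[0,0,-0.002],"grip":140},
  {"rot":[0,0,0],"xyz":[0,0,-0.002],"grip":120},
  {"rot":[0,0,0],"xyz":[0,0,-0.002],"grip":120},
  {"rot":[0,0,0],"xyz":[0,0,-0.002],"grip":120},
])

```text
clock: 18.08
tool_pos: [0.5673, 0.2718, 0.0813]
eef_rot: [0.192, 0.981, -0.0, -0.0]
contact_force: [0.2, 0.8, -0.8]
opening: 0.531
finger_force: 0.0
```

>>> carry_out([
  {"rot":[0,0,0],"xyz":[0,0,-0.01],"grip":120},
  {"rot":[0,0,0],"xyz":[0,0,-0.03],"grip":120},
  {"rot":[0,0,0],"xyz":[0,0,-0.06],"grip":120},
  {"rot":[0,0,0],"xyz":[0,0,-0.09],"grip":120},
  {"rot":[0,0,0],"xyz":[0,0,-0.12],"grip":120},
  {"rot":[0,0,0],"xyz":[0,0,-0.15],"grip":120},
  {"rot":[0,0,0],"xyz":[0,0,-0.16],"grip":120},
  {"rot":[0,0,0],"xyz":[0,0,-0.16],"grip":120},
])

```text
clock: 18.75
tool_pos: [0.5691, 0.273, 0.2454]
eef_rot: [0.192, 0.981, 0.002, 0.003]
contact_force: [-0.2, 0.2, 0.4]
opening: 0.531
finger_force: 0.0
```

```bash
python3 -c "
from h import *; from plant import r
to(r,[.567,.272,.2])
cv2.imwrite('pics/f.png',cv2.resize(r.snapshot('scene')[100:200,195:315,::-1],None,fx=6,fy=6,interpolation=2))"
```

```text
t 18.75 pos [0.5691 0.273  0.2454] tilt [ 0.0059  0.0035 -1.    ] F [-0.24  0.17  0.38] open 0.531 d [ 0.0018 -0.002   0.0453]
```

View pics/f.png

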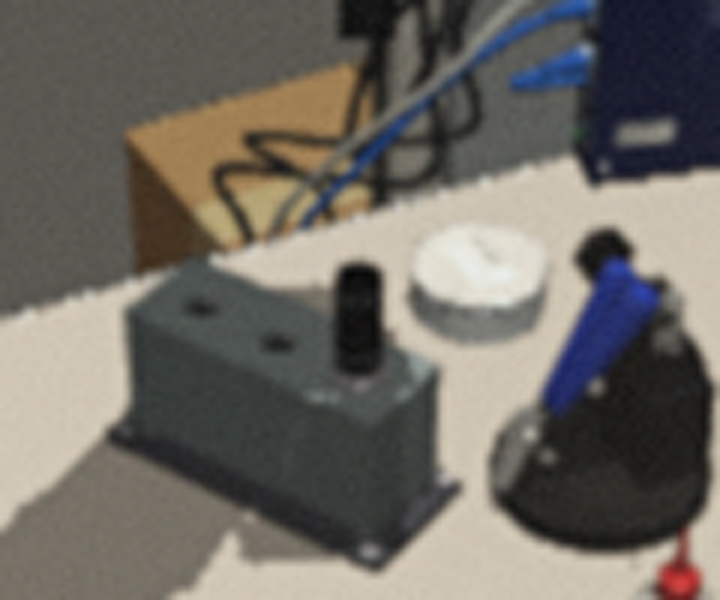

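The cartridge stands upright in the −y-end well at crop (358,320), its flange flush at (358,378), and the gripper is clear. I'll hand the job in.

```bash
python3 -c "
from plant import r
print(r.finish_job())"
```

```text
the job is handed in; nothing more can be done
None
```

The cartridge is seated flush and released in the end well at about (0.567, 0.272), on the −y side; the highest push force I read was about 10 N, and the job is handed in (no verdict was returned).

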